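Lock the specimen transit case

ROBOT

A 7-joint arm with a two-finger parallel gripper is mounted at the origin on a cart in front of the work surface, level with it; the furniture and walls round the work are solid. World frame = base frame: x ahead of the robot, y to its left, z up, the work surface at z = 0. Lengths are in m, angles in rad, forces in N, time in s.
With the tool pointing down it reaches from about 0.35 to 0.9 m from the base axis. Payload 8.1 kg.
Tool frame: the origin (TCP) lies midway between the tips of the shut fingers; the grasp point (between the pads) lies 19 mm behind it (robot.hold_point_z is the distance from the TCP to the grasp point, in m); z points along the fingers, y is the line along which they close (so a half turn about z gives the same grasp; the last joint's range is limited). The gripper opens to 85 mm and grips with 20 to 120 N. Pads are 22 mm wide; open, the fingers measure 114 mm over their backs; the gripper's body (76 mm by 85 mm) begins 54 mm behind the grasp point. The pads swing forward as they close: fully open they stand 13 mm farther back than shut.
Start: joints at [-1.248, 0.434, 0.025, 1.573, -0.012, 1.134, -0.075], TCP at [0.258, 0.569, 0.231] pointing down, gripper open.
Joint ranges: [-2.62, 2.62], [-0.44, 2.09], [-1.27, 1.32], [0.08, 2.57], [-1.32, 4.46], [0.12, 2], [-2.74, 2.74]. Speed limits (rad/s): [2.22, 2.22, 3.01, 3.01, 3.14, 3.14, 3.14].

INTERFACE

Orientations are given as a unit quaternion [w, x, y, z].
In Python, from cell import robot gives the robot as it stands. The module is installed in compiled form; this text tells all that it offers.
- The arm moves only by the tool apply_moves, never from a script. Its argument "moves" is a list of rows, each a list of 5 numbers: the shift along the tool's x, y, z in mm, then the turn about the tool's z in degrees, then the opening, from 0 (shut) to 1 (fully open). In form: [[dx, dy, dz, turn, gripper], ...]. A call has 1 to 20 rows; each row shifts and turns the commanded pose from where the row before left it, along the tool's axes as they then stand; what a row does not reach is not made up. A row lasts 1/10 s, in which the tool goes at most 50 mm and 8.59 degrees, less where a joint would pass 70% of its speed; a pose out of reach is approached as far as the arm can. A call is refused whole if a number of a shift passes 50 or a number of a turn 8.59, either way. A call with a gripper value outside its range is refused whole. The fingers move at their own pace and stop on an object; "grip_force" is the grip in N (left out, the last holds). Time passes only in rows, so rows that do not move let the fingers close. It gives the time, the measured TCP pose, the force, the opening and the grip force at its end, in the units of the state.
- robot.read_state(): the state, without advancing time (a new reading comes with each control period).
- robot.read_camera(name): name is "side" or "top" or "wrist"; returns a dict with "frame" (480x640x3 uint8, red, green, blue), "depth" (480x640 float32, m along the optical axis (not along the pixel's ray), 0 where there is no reading), "K" (3x3 intrinsics, pixels), "R" (3x3) and "t" (3): a world point X has camera coordinates R X + t; the wrist camera has in their place "tool_from_camera" (4x4, takes a point from camera to tool coordinates, whose origin is the TCP and whose axes are the flange's). Camera axes: x right, y down, z forward; pixel columns grow to the right and rows downward; lengths in m; the calibration is good to about 2 mm. The wrist camera is an equidistant fisheye: a pixel r from the principal point sees the ray r / f radians off the axis. A picture is of the moment at which its call begins: read the wrist's pose just before it.
- robot.job_done(): hands the job in; it is judged then, once.
Trained networks look in the newest picture that a camera, given by its name, has taken for a name from the list of things; names that differ only in an ending like _2 or _b are one class to them, and where a whole thing is asked for, a point or a joint stands for the part that bears it (a point fixed in the world has none). Each returns a list of dicts, best first, with "conf" (0 to 1); they miss things now and then, are a little off and sometimes report something else, mostly with a low value. They report only what shows in the picture. A call takes as long as a camera call.
- robot.spot_in(thing, camera): "rect" ([left, top, right, bottom] in pixels, round what is visible of it).
The state is a dict: "clock": time; "qpos": joint angles; "joint_velocities": joint speeds; "effort": joint torques, N m; "position": TCP position; "orientation": TCP orientation; "wrist_force": force on the tool from outside, world axes, zero at the start; "wrist_torque": the same for the moment, N m; "opening": opening from 0.0 (shut) to 1.0 (fully open); "grasp_force": force on a finger pad.
Only numpy, scipy, OpenCV 4.12 (cv2) and the standard library are available. Lean on these libraries where they do the work, as an engineer would, in place of code of your own. Each camera call takes 0.05 s, during which the arm holds its last target. There are 200 camera calls.

TASK

Get the specimen transit case ready to be carried away: shut its lid, then swing the slotted hasp over so that it lies flat with the staple standing up through its slot, and then push the locking pin sideways through the staple's loop until the pin's shoulder is up against the staple. Either side of the loop will do for the pin; let go of everything, and leave the graduated cylinder, the cartons and the tape round the case where they are.

Things in the scene. Friction and masses are not known exactly. Their poses are not given: they have to be found in the camera images.
- case: grey transit case, aluminium edges, fixed, 170 (x) x 210 (y) x 106 mm shut. Origin under its centre on the bench, x to its back, y to its left end, z up. Its front (-x) is upright to height 45 at x = -85 mm, then slopes back, rising 30 degrees from level, to the ridge at x = +20, height 106; flat top behind. The lid is all above height 76 (seam at slope x = -31). End handles reach y = +-121
- lid (a joint): lid hinge at the back (axis along the case's y at case x = +89 mm, height 76 mm): 0 shut, grows as it opens, in rad; starts ajar at 0.35 to 0.75. Stiff: the lid stays where it is left. 5 to 12 N on lid_left or lid_right, followed round the hinge (the point moves forward as well as down), shuts it; a fingertip that only goes straight down drags on the lid and binds
- lid_left (a point): point on the lid's upper surface, 80 mm to the left (+y) of the middle, on its sloping part 8 mm before the ridge; with the lid shut it is at case (+12, +80) mm, height 101 mm. Moves with the lid
- lid_right (a point): the same, 80 mm to the right (-y) of the middle
- hasp (a joint): hasp hinge on the lid's sloping front: 0 when the leaf lies flat on the slope over the staple, grows as the leaf swings up and back over the lid, in rad; starts folded back at 1.9 to 2.8. Stiff: stays where it is left, about 2 N at its end moves it
- hasp_hinge (a point): middle of the hasp's hinge pin, 5 mm out from the lid's slope, 95 mm up the slope from its foot. Its axes turn with the leaf: y along the hinge pin (the case's y), leaf reaching from here to -x, z its outer side (away from the case when shut). Steel leaf 60 wide, 105 long, 4 mm thick (outer face at z = -0.5 mm), slot for the staple from x = -32 to -74 mm, 31 mm wide
- hasp_end (a point): middle of the rolled edge (12 mm thick, 60 mm wide) at the leaf's free end, 105 mm from the hinge; it may be pushed or held
- staple_eye (a point): middle of the loop of the staple: a steel strap on the case's lower front, 42 mm up the slope, 26 mm wide along y, 31 long along x, standing 35 mm out. Point 20 mm out from the slope; x up the slope, y along the opening (case's y; the pin goes through along +-y), z out of the slope. Opening 19 mm along x, from the slope to 29 mm out; the shut leaf fills the lowest 6.5 mm
- pin_grip (a point): middle of the locking pin's black flat-sided grip, 56 mm long, 22 mm square; 0.15 kg. Axes: x along the pin to its nose, z up as it lies. The grip ends in a shoulder (22 mm across), then a round steel shank 13 mm thick, 66 mm long, its last 13 mm tapered to a 5 mm nose. It lies on the bench before the case, axis 11 mm up, pointing any way
- pin_shoulder (a point): the pin's shoulder, on its axis where grip and shank meet, 29 mm from pin_grip
- pin_nose (a point): the tip of the pin's shank, 66 mm from the shoulder
- cylinder_2: tall graduated cylinder (hexagonal foot 80 mm across, tube 40 mm, 261 mm high, light and easily tipped) standing beside one end of the case (either end), leaving no room for a hand there; origin under its middle. Leave it alone
- filter_box: small carton 40 x 62 x 24 mm lying beside the other end of the case; origin under its middle. Leave it alone
- tape_roll: roll of tape lying flat before the case, 100 mm across, 25 mm high; origin under its middle. Leave it alone
- slide_box: flat carton 65 x 100 x 18 mm lying before the case; origin under its middle. Leave it alone

How it is judged:
On the way, in this order (a step that is already met when the one before it is completed fails the run):
1. the lid is shut (value of joint lid below 0.04 rad), for 0.2 s.
2. the hasp lies flat over the staple, the lid still shut (value of joint lid below 0.04 rad and value of joint hasp below 0.09 rad), for 0.2 s.
At the end, for the whole second after the job is handed in: Lid shut (within 0.04 rad), hasp flat (within 0.09 rad), pin through the loop from either side: nose 35 mm or more beyond its middle, axis within 0.4 rad of the loop's, shoulder 10 to 22 mm from the middle along the loop and within 26 mm of it in all (9 mm gap at most), at rest (all of step 2 and ((y of pin_nose in the frame of staple_eye below -0.035 m and y of pin_shoulder in the frame of staple_eye between 0.01 and 0.022 m) or (y of pin_nose in the frame of staple_eye above 0.035 m and y of pin_shoulder in the frame of staple_eye between -0.022 and -0.01 m)) and distance between pin_shoulder and staple_eye below 0.026 m and angle between the x axis of pin_shoulder and the y axis of staple_eye, either way round below 0.4 rad and linear speed of pin below 0.01 m/s); the robot touches nothing.
It fails at once if a bystander is shifted by more than 30 mm or knocked over (distance of any of cylinder_2, filter_box, tape_roll, slide_box from where it was at the start of the episode above 0.03 m or angle between cylinder_2's own z axis and vertical above 0.5 rad).
It also fails if it takes over 62 s, if anything falls off the work surface, if the arm or the gripper's body presses on something with over 40 N, if the wrist force passes 120 N, or if a joint passes its speed limit or range.

## Working session

There is one attempt and no reset: what is moved stays moved. The work goes in short steps, Python scripts to look and compute and a tool call to move; the robot and the scene stay as the last step left them, time stands still between calls to the robot, and variables do not carry over. Pictures are saved under pics/ and viewed, at most 10 in all, crops included, and the job is handed in when it is done.

Besides the shell and the picture viewer there is one more tool, called after ">>>" as a command line: name --pt "numbers of a row" for each row, then --argument value for the rest. apply_moves: Moves the arm, as the interface text tells. Its arguments: {"type":"object","properties":{"moves":{"type":"array","items":{"type":"array","items":{"type":"number"}}},"grip_force":{"type":"number"}},"required":["moves"]}

```bash
mkdir -p pics
cat > h.py <<'E'
from cell import robot
import numpy as np, cv2
from scipy.spatial.transform import Rotation as Ro
def cam(n):
    c=robot.read_camera(n); return c
def world(c,mask=None):
    d=c["depth"]; v,u=np.mgrid[0:480,0:640]
    K=c["K"]; P=np.stack([(u-K[0,2])/K[0,0]*d,(v-K[1,2])/K[1,1]*d,d],-1)
    W=(P-c["t"])@c["R"]
    W[d==0]=np.nan
    return W
def st():
    s=robot.read_state(); q=s["orientation"]; R=Ro.from_quat([q[1],q[2],q[3],q[0]]).as_matrix()
    return s,np.array(s["position"]),R
E
python3 - <<'E'
from h import *
s,p,R=st(); print(s["clock"],p,R.round(3),s["opening"])
for n in("top","side"):
    c=cam(n); cv2.imwrite(f"pics/{n}0.png",c["frame"][:,:,::-1]); np.savez(f"{n}0.npz",**c)
    W=world(c); print(n,(-c["R"].T@c["t"]).round(3), c["R"].round(2).tolist())
    for t in["case","lid","lid_left","lid_right","hasp","hasp_hinge","hasp_end","staple_eye","pin_grip","pin_shoulder","pin_nose","cylinder_2","filter_box","tape_roll","slide_box"]:
        for r in robot.spot_in(t,n)[:1]:
            l,tp,rr,b=[int(x) for x in r["rect"]]
            w=W[max(0,(tp+b)//2-1):(tp+b)//2+2,max(0,(l+rr)//2-1):(l+rr)//2+2].reshape(-1,3)
            print(n,t,round(r["conf"],2),[l,tp,rr,b],np.nanmedian(w,0).round(3))
E
```

```text
0.0 [0.2580005  0.56870618 0.23051892] [[-0.911  0.413 -0.001]
 [ 0.413  0.911 -0.002]
 [-0.    -0.002 -1.   ]] 0.9993049586430277
top [0.416 0.095 1.177] [[0.02, -1.0, -0.01], [-0.99, -0.02, -0.11], [0.11, 0.01, -0.99]]
top case 0.73 [268, 96, 393, 231] [0.67  0.102 0.135]
top lid 0.97 [266, 98, 398, 183] [0.714 0.1   0.129]
top lid_left 0.7 [267, 101, 393, 180] [0.713 0.104 0.129]
top lid_right 0.77 [264, 101, 395, 184] [0.709 0.105 0.132]
top hasp 0.56 [312, 98, 351, 165] [0.733 0.102 0.118]
top hasp_hinge 0.85 [312, 100, 350, 163] [0.733 0.102 0.118]
top hasp_end 0.79 [313, 96, 349, 165] [0.736 0.102 0.116]
top staple_eye 0.72 [270, 99, 396, 229] [0.668 0.097 0.135]
top pin_grip 0.92 [423, 282, 467, 325] [ 0.428 -0.125  0.017]
top pin_shoulder 0.92 [419, 281, 465, 328] [ 0.426 -0.117  0.023]
top pin_nose 0.69 [417, 279, 463, 327] [ 0.428 -0.114  0.022]
top cylinder_2 0.61 [396, 172, 452, 230] [ 0.592 -0.054  0.205]
top filter_box 0.91 [225, 174, 259, 203] [0.642 0.275 0.026]
top tape_roll 0.76 [313, 274, 366, 325] [0.431 0.08  0.004]
top slide_box 0.68 [222, 274, 283, 327] [0.425
[... 251 characters left out ...]
, 286] [0.69  0.078 0.16 ]
side lid_right 0.7 [343, 181, 432, 287] [0.691 0.077 0.158]
side hasp 0.91 [364, 185, 424, 241] [0.728 0.145 0.122]
side hasp_hinge 0.6 [368, 187, 425, 243] [0.731 0.141 0.119]
side hasp_end 0.63 [367, 188, 426, 243] [0.731 0.141 0.119]
side staple_eye 0.85 [307, 182, 430, 318] [0.654 0.064 0.134]
side pin_grip 0.93 [239, 369, 294, 405] [ 0.423 -0.117  0.022]
side pin_shoulder 0.77 [238, 370, 292, 405] [ 0.422 -0.117  0.022]
side pin_nose 0.63 [240, 367, 299, 406] [ 0.429 -0.112  0.008]
side filter_box 0.7 [323, 187, 343, 213] [0.634 0.27  0.026]
side tape_roll 0.92 [228, 268, 278, 314] [0.428 0.095 0.004]
side slide_box 0.6 [211, 203, 268, 249] [0.422 0.249 0.02 ]
```

Run:
```python
import cv2,numpy as np
a=cv2.imread("pics/top0.png")[80:350,210:480];b=cv2.imread("pics/side0.png")[160:430,200:470]
cv2.imwrite("pics/ab.png",np.hstack([cv2.resize(a,(400,400),interpolation=cv2.INTER_CUBIC),cv2.resize(b,(400,400),interpolation=cv2.INTER_CUBIC)]))
```

```text
(no output)
```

View pics/ab.png

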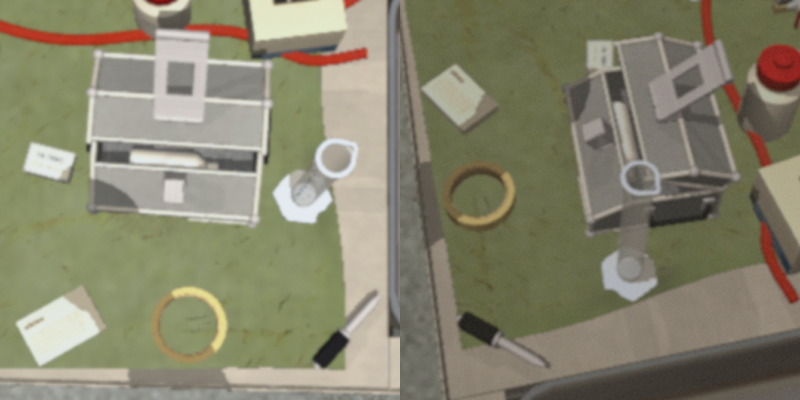

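The left half (top view, up = +x, left = +y) shows the case ajar, the staple block low on the slope, the hasp folded back up over the lid, and the cylinder at the right (−y) end. The pin is at the lower right with its nose pointing to +x,−y. I'll bring the pin in from +y and fit the poses next.

```bash
cat > fit.py <<'E'
from h import *
from scipy.optimize import least_squares
t=dict(np.load("top0.npz"));s=dict(np.load("side0.npz"))
W=[world(t).reshape(-1,3),world(s).reshape(-1,3)]
C=np.vstack([t["frame"].reshape(-1,3),s["frame"].reshape(-1,3)]).astype(float); n=len(W[0])
A=np.vstack(W); ok=~np.isnan(A[:,0]); src=(np.arange(len(A))>=n)[ok]; A=A[ok]; C=C[ok]
t30=np.tan(np.pi/6)
# lower slope
m=(A[:,2]>.044)&(A[:,2]<.085)&(A[:,0]>.52)&(A[:,0]<.70)&(A[:,1]>.015)&(A[:,1]<.20)
for k in(0,1):
    P=A[m&(src==k)]
    f=lambda q:(q[0]+t30*(P[:,0]*np.cos(q[1])+P[:,1]*np.sin(q[1]))-P[:,2])
    r=least_squares(f,[-.28,0],loss="soft_l1",f_scale=.002)
    i=abs(f(r.x))<.003; Q=P[i]
    print(k,r.x,len(P),i.sum(),"med",np.median(Q,0).round(3))
    psi=r.x[1]; d=r.x[0]; c,sn=np.cos(psi),np.sin(psi)
    # z=.045 at xc=-.085
    xf=(.045-d)/t30; xc0=xf+.085
    print(" yaw deg",np.degrees(psi)," case centre along x':",xc0)
    Z=A[src==k]; X=Z[:,0]*c+Z[:,1]*sn-xc0; Y=-Z[:,0]*sn+Z[:,1]*c
    hs=(Z[:,2]-(.045+(X+.085)*t30))*np.cos(np.pi/6)  # out of slope
    up=(X+.085+hs*.5)/np.cos(np.pi/6)
    sl=(abs(hs)<.004)&(up>.003)&(up<.06); 
    print(" slope y extent",np.percentile(Y[sl],[0,.5,1,2,98,99,99.5,100]).round(4))
    stp=(hs>.029)&(hs<.041)&(up>.02)&(up<.065)&(abs(Y-np.median(Y[sl]))<.03)
    print(" staple n",stp.sum(),"y",np.percentile(Y[stp],[5,25,50,75,95]).round(4),"up",np.percentile(up[stp],[5,50,95]).round(4),"hs",np.median(hs[stp]).round(4))
    # ridge/lid points
# pin
for k in(0,1):
    b=(src==k)&(A[:,2]>.006)&(A[:,2]<.035)&(abs(A[:,0]-.43)<.09)&(abs(A[:,1]+.12)<.09)
    P=A[b];c=C[b]; dark=c.mean(1)<60
    print("pin",k,b.sum(),dark.sum(),P[dark].mean(0).round(4),P[~dark].mean(0).round(4))
    mu=P[:,:2].mean(0);u=np.linalg.svd(P[:,:2]-mu,full_matrices=False)[2][0]
    if u[0]<0:u=-u
    a=(P[:,:2]-mu)@u; print("  axis deg",np.degrees(np.arctan2(u[1],u[0])),"ends",mu+u*np.percentile(a,1),mu+u*np.percentile(a,99), np.ptp(np.percentile(a,[1,99])), "z",np.percentile(P[:,2],[50,95]))
E
python3 fit.py
```

```text
0 [-0.28152668 -0.04839163] 3507 2146 med [0.6   0.104 0.061]
 yaw deg -2.7726363069366315  case centre along x': 0.6505607962227484
 slope y extent [-0.0405 -0.0176  0.0278  0.0302  0.2382  0.2414  0.2431  0.2468]
 staple n 233 y [0.1237 0.1288 0.1355 0.142  0.1471] up [0.0318 0.0465 0.0596] hs 0.035
1 [-0.27998245 -0.04634693] 2532 1589 med [0.595 0.091 0.061]
 yaw deg -2.6554837124000765  case centre along x': 0.6478861073781099
 slope y extent [-0.0513 -0.0492 -0.0441  0.0282  0.2397  0.2415  0.2436  0.2473]
 staple n 173 y [0.124  0.1281 0.1347 0.1399 0.1458] up [0.0324 0.0461 0.0598] hs 0.0347
pin 0 2549 260 [ 0.4035 -0.0997  0.0228] [ 0.4474 -0.0855  0.0096]
  axis deg -4.669146150188681 ends [ 0.36874458 -0.08088767] [ 0.51720067 -0.0930125 ] 0.14895040796026054 z [0.00866666 0.02329644]
pin 1 2503 304 [ 0.4003 -0.1006  0.0221] [ 0.4489 -0.0853  0.0094]
  axis deg -0.8646288845259517 ends [ 0.37617432 -0.08612414] [ 0.51787669 -0.08826268] 0.14171850938449276 z [0.00844931 0.02324595]
```

```bash
sed -i '/^# pin/,$d' fit.py
cat >> fit.py <<'E'
ps=np.radians(-2.7);c_,s_=np.cos(ps),np.sin(ps);O=np.array([.6587,.1041])
D=A[:,:2]-O; X=D[:,0]*c_+D[:,1]*s_; Y=-D[:,0]*s_+D[:,1]*c_; Zz=A[:,2]-.002
for k in(0,1):
    b=(src==k)&(A[:,2]>.0135)&(A[:,2]<.03)&(abs(A[:,0]-.43)<.09)&(abs(A[:,1]+.12)<.07)
    P=A[b];dark=C[b].mean(1)<70
    g=np.median(P[dark],0)
    L=P[~dark]; L=L[np.linalg.norm(L[:,:2]-g[:2],axis=1)<.11]
    near=np.vstack([L,P[dark]])[:,:2]; mu=near.mean(0); u=np.linalg.svd(near-mu,full_matrices=False)[2][0]; u*=np.sign(u[0])
    a=(near-mu)@u; v=(near-mu)@[-u[1],u[0]]
    print("pin",k,dark.sum(),len(L),"grip",g.round(4),"deg",np.degrees(np.arctan2(u[1],u[0])),"ends",mu+u*np.percentile(a,1),mu+u*np.percentile(a,99),np.std(v), "darkspan",np.ptp(np.percentile((P[dark][:,:2]-mu)@u,[2,98])))
    for nm,w in(("lid",(Y>.045)&(Y<.098)),("mid",abs(Y)<.03)):
        w=w&(src==k)&(A[:,2]>.08)&(X>-.1)&(X<.2)
        print(nm,w.sum())
        xs=X[w];zs=Zz[w]
        for lo in np.arange(-.08,.2,.012):
            q=(xs>=lo)&(xs<lo+.012)
            if q.sum()>5: print("   %.0f: %s"%(1000*(lo+.006),(1000*np.percentile(zs[q],[10,50,90])).round(0)))
E
python3 fit.py
```

```text
0 [-0.28152668 -0.04839163] 3507 2146 med [0.6   0.104 0.061]
 yaw deg -2.7726363069366315  case centre along x': 0.6505607962227484
 slope y extent [-0.0405 -0.0176  0.0278  0.0302  0.2382  0.2414  0.2431  0.2468]
 staple n 233 y [0.1237 0.1288 0.1355 0.142  0.1471] up [0.0318 0.0465 0.0596] hs 0.035
1 [-0.27998245 -0.04634693] 2532 1589 med [0.595 0.091 0.061]
 yaw deg -2.6554837124000765  case centre along x': 0.6478861073781099
 slope y extent [-0.0513 -0.0492 -0.0441  0.0282  0.2397  0.2415  0.2436  0.2473]
 staple n 173 y [0.124  0.1281 0.1347 0.1399 0.1458] up [0.0324 0.0461 0.0598] hs 0.0347
pin 0 271 289 grip [ 0.4029 -0.1     0.0228] deg -40.120179491627475 ends [ 0.38167642 -0.08182599] [ 0.47268387 -0.15851617] 0.008760510379355341 darkspan 0.045798885899417996
lid 2181
   -38: [78. 79. 80.]
   -14: [130. 133. 136.]
   -2: [130. 133. 135.]
   10: [130. 133. 136.]
   22: [131. 134. 137.]
   34: [132. 134. 138.]
   46: [129. 133. 138.]
   58: [122. 125. 129.]
   70: [116. 119. 122.]
   82: [109. 113. 116.]
   94: [104. 107. 110.]
   106: [102. 105. 107.]
   154: [ 81.  92. 
[... 942 characters left out ...]
130. 136.]
   58: [120. 124. 127.]
   70: [114. 117. 120.]
   82: [108. 111. 113.]
   94: [106. 107. 109.]
   154: [ 97. 102. 105.]
   166: [101. 139. 142.]
   178: [139. 141. 144.]
   190: [140. 142. 147.]
   202: [138. 142. 144.]
mid 3374
   -74: [86. 92. 96.]
   -62: [ 95.  99. 103.]
   -50: [ 84.  91. 101.]
   -38: [78. 79. 82.]
   -14: [131. 133. 136.]
   -2: [131. 133. 135.]
   10: [132. 140. 144.]
   22: [137. 149. 154.]
   34: [136. 158. 164.]
   46: [128. 167. 175.]
   58: [122. 175. 184.]
   70: [116. 190. 196.]
   82: [110. 200. 208.]
   94: [104. 207. 214.]
   154: [ 83.  98. 122.]
   166: [ 88. 112. 141.]
   178: [ 91. 121. 142.]
   190: [ 91. 129. 145.]
   202: [ 93. 125. 143.]
```

>>> apply_moves --pt "0 0 0 8.54 0" --pt "0 0 0 8.54 0" --pt "0 0 0 8.54 0" --pt "0 0 0 8.54 0" --pt "0 0 0 8.54 0" --pt "0 0 0 8.54 0" --pt "0 0 0 8.54 0" --pt "0 0 0 8.54 0" --pt "0 0 0 0 0" --pt "-30 37.5 5 0 0" --pt "-30 37.5 5 0 0" --pt "-30 37.5 5 0 0" --pt "-30 37.5 5 0 0" --pt "-30 37.5 5 0 0" --pt "-30 37.5 5 0 0" --pt "-30 37.5 5 0 0" --pt "-30 37.5 5 0 0" --pt "-30 37.5 5 0 0" --pt "-30 37.5 5 0 0" --pt "-30 37.5 5 0 0"

```text
clock: 3.6
position: [0.6559, 0.2187, 0.1762]
orientation: [-0.0, 0.722, 0.692, 0.0]
wrist_force: [0.7, 2.4, 0.1]
opening: -0.001
grasp_force: 0.0
```

```bash
cat >> h.py <<'E'
ps=np.radians(-2.7);Rc=np.array([[np.cos(ps),-np.sin(ps)],[np.sin(ps),np.cos(ps)]]);O=np.array([.6587,.1041])
def w2c(p): return np.r_[(np.array(p)[:2]-O)@Rc,p[2]]
def rep():
    s,p,R=st(); q=np.array(s["qpos"])
    print("t",round(s["clock"],2),"tcp case mm",(1000*w2c(p)).round(1),"ydeg",np.degrees(np.arctan2(R[1,1],R[0,1])).round(2),"zax",R[:,2].round(3),"F",np.round(s["wrist_force"],1),"op",round(s["opening"],3),"gf",s["grasp_force"],"q",q.round(2))
E
python3 -c "
from h import *
rep()"
```

```text
t 3.6 tcp case mm [ -8.2 114.3 176.2] ydeg -2.41 zax [ 0.  0. -1.] F [0.7 2.4 0.1] op -0.001 gf 0.0 q [-0.62  0.6   0.36  1.48 -0.23  1.1  -0.25]
```

>>> apply_moves --pt "-15 17 18 0 0" --pt "-14 18 18 0 0" --pt "0 0 0 0 0" --pt "0 -2 6 0 0" --pt "0 -3 3 0 0" --pt "0 -3 3 0 0" --pt "0 -3 3 0 0" --pt "0 -3 3 0 0" --pt "0 -2 3 0 0" --pt "0 -2 3 0 0"

```text
clock: 4.6
position: [0.6697, 0.1912, 0.1162]
orientation: [-0.0, 0.723, 0.69, 0.0]
wrist_force: [1.0, 1.4, 4.2]
opening: 0.001
grasp_force: 1.7
```

```bash
python3 -c "
from h import *
rep()"
```

```text
t 4.6 tcp case mm [  6.9  87.5 116.2] ydeg -2.67 zax [-0.     0.001 -1.   ] F [1.  1.4 4.2] op 0.001 gf 1.658808147185482 q [-0.57  0.66  0.35  1.52 -0.25  1.   -0.2 ]
```

>>> apply_moves --pt "0 -1 3 0 0" --pt "0 -1 3 0 0" --pt "0 -2 3 0 0" --pt "0 -1 3 0 0" --pt "0 -1 2 0 0" --pt "0 0 1 0 0" --pt "0 0 0 0 0"

```text
clock: 5.3
position: [0.6634, 0.1907, 0.1008]
orientation: [-0.001, 0.724, 0.69, -0.001]
wrist_force: [-3.0, 2.4, 3.1]
opening: -0.002
grasp_force: 2.0
```

```bash
python3 -c "
from h import *
rep()"
```

```text
t 5.3 tcp case mm [  0.6  86.7 100.8] ydeg -2.7 zax [-0.002 -0.    -1.   ] F [-3.   2.4  3.1] op -0.002 gf 1.9601665186928585 q [-0.57  0.67  0.34  1.55 -0.26  0.96 -0.19]
```

>>> apply_moves --pt "0 0 1.5 0 0" --pt "0 0 1.5 0 0" --pt "0 0 0 0 0" --pt "0 0 0 0 0"

```text
clock: 5.7
position: [0.6632, 0.1907, 0.0988]
orientation: [-0.001, 0.724, 0.69, -0.001]
wrist_force: [-8.2, 2.7, 10.4]
opening: -0.002
grasp_force: 6.7
```

```bash
python3 -c "
from h import *
rep()"
```

```text
t 5.7 tcp case mm [ 0.4 86.7 98.8] ydeg -2.71 zax [-0.002  0.    -1.   ] F [-8.2  2.7 10.4] op -0.002 gf 6.654019360430539 q [-0.57  0.67  0.34  1.56 -0.26  0.96 -0.19]
```

>>> apply_moves --pt "0 0 1.5 0 0" --pt "0 0 1.5 0 0" --pt "0 0 0 0 0" --pt "0 0 0 0 0"

```text
clock: 6.1
position: [0.6635, 0.1908, 0.0982]
orientation: [-0.001, 0.724, 0.69, 0.0]
wrist_force: [-15.2, 1.4, 28.2]
opening: -0.001
grasp_force: 16.4
```

```bash
cat > look.py <<'E'
from h import *
import sys
rep()
c=cam("top"); cv2.imwrite(f"pics/{sys.argv[1]}.png",c["frame"][:,:,::-1])
W=world(c).reshape(-1,3); W=W[~np.isnan(W[:,0])]; d=(W[:,:2]-O)@Rc; z=W[:,2]-.002
for nm,lo,hi in(("lidR",-.098,-.045),("mid",-.03,.03),("lidL",.045,.07)):
    w=(d[:,1]>lo)&(d[:,1]<hi)
    print(nm,[(int(x),(1000*np.median(z[w&(abs(d[:,0]*1000-x)<5)])).round(0) if (w&(abs(d[:,0]*1000-x)<5)).any() else None,(1000*np.max(z[w&(abs(d[:,0]*1000-x)<5)],initial=0)).round(0)) for x in range(-100,100,12)])
E
python3 look.py l1
```

```text
t 6.1 tcp case mm [ 0.7 86.8 98.2] ydeg -2.71 zax [-0.001  0.001 -1.   ] F [-15.2   1.4  28.2] op -0.001 gf 16.442489633336663 q [-0.57  0.67  0.34  1.56 -0.26  0.96 -0.19]
lidR [(-100, np.float64(4.0), np.float64(9.0)), (-88, np.float64(9.0), np.float64(53.0)), (-76, np.float64(49.0), np.float64(57.0)), (-64, np.float64(57.0), np.float64(64.0)), (-52, np.float64(63.0), np.float64(71.0)), (-40, np.float64(71.0), np.float64(80.0)), (-28, np.float64(78.0), np.float64(85.0)), (-16, np.float64(85.0), np.float64(92.0)), (-4, np.float64(91.0), np.float64(99.0)), (8, np.float64(98.0), np.float64(105.0)), (20, np.float64(107.0), np.float64(112.0)), (32, np.float64(105.0), np.float64(111.0)), (44, np.float64(105.0), np.float64(110.0)), (56, np.float64(105.0), np.float64(110.0)), (68, np.float64(105.0), np.float64(111.0)), (80, np.float64(106.0), np.float64(113.0)), (92, np.float64(105.0), np.float64(107.0))]
mid [(-100, np.float64(8.0), np.float64(583.0)), (-88, np.float64(46.0), np.float64(571.0)), (-76, np.float64(53.0), np.float64(559.0)), (-64, np.float64(95.0), np.float64(545.0)), (-52, 
[... 581 characters left out ...]
.0)), (-88, np.float64(585.0), np.float64(590.0)), (-76, np.float64(576.0), np.float64(582.0)), (-64, np.float64(567.0), np.float64(573.0)), (-52, np.float64(557.0), np.float64(565.0)), (-40, np.float64(548.0), np.float64(555.0)), (-28, np.float64(538.0), np.float64(547.0)), (-16, np.float64(532.0), np.float64(537.0)), (-4, np.float64(526.0), np.float64(532.0)), (8, np.float64(511.0), np.float64(525.0)), (20, np.float64(511.0), np.float64(518.0)), (32, np.float64(506.0), np.float64(513.0)), (44, np.float64(497.0), np.float64(504.0)), (56, np.float64(106.0), np.float64(490.0)), (68, np.float64(105.0), np.float64(108.0)), (80, np.float64(106.0), np.float64(110.0)), (92, None, np.float64(0.0))]
```

The lid is shut: its top reads flat at 105 mm and the finger meets a firm 28 N. Now the hasp.

>>> apply_moves --pt "0 0 -30 0 0" --pt "0 0 -45 0 0" --pt "0 10 -45 0 0" --pt "0 40 -10 0 0" --pt "-15 30 0 0 0" --pt "-46 0 0 0 0" --pt "0 0 20 0 0" --pt "0 0 20 0 0" --pt "0 -15 5 0 0" --pt "0 -15 0 0 0" --pt "0 -12 0 0 0" --pt "0 -12 0 0 0" --pt "0 -12 0 0 0" --pt "0 -12 0 0 0" --pt "0 -12 0 0 0"

```text
clock: 7.65
position: [0.6515, 0.1283, 0.1801]
orientation: [0.001, 0.724, 0.69, -0.0]
wrist_force: [1.7, 0.4, -1.4]
opening: -0.002
grasp_force: 0.6
```

```bash
python3 -c "
from h import *
rep()"
```

```text
t 7.65 tcp case mm [ -8.3  23.8 180.1] ydeg -2.81 zax [ 0.001 -0.002 -1.   ] F [ 1.7  0.4 -1.4] op -0.002 gf 0.6057939492166042 q [-0.52  0.55  0.38  1.55 -0.22  1.07 -0.14]
```

>>> apply_moves --pt "0 -13 1.5 0 0" --pt "1 -14 1.5 0 0" --pt "1 -9.5 7.5 0 0" --pt "0 -9.5 7.5 0 0" --pt "0 -7.5 9.5 0 0" --pt "0 -7.5 9.5 0 0" --pt "0 -4.5 11 0 0" --pt "0 -4.5 11 0 0" --pt "0 -1.5 11.5 0 0" --pt "0 -1.5 11.5 0 0" --pt "0 -1 9 0 0" --pt "0 -1 9 0 0" --pt "0 0 8 0 0" --pt "0 0 6 0 0" --pt "0 0 0 0 0"

```text
clock: 9.15
position: [0.5759, 0.1355, 0.0654]
orientation: [-0.0, 0.724, 0.69, -0.001]
wrist_force: [0.1, 1.1, -0.6]
opening: 0.003
grasp_force: 0.0
```

```bash
python3 -c "
from h import *
rep()"
```

```text
t 9.15 tcp case mm [-84.1  27.5  65.4] ydeg -2.72 zax [-0.001 -0.    -1.   ] F [ 0.1  1.1 -0.6] op 0.003 gf 0.0 q [-0.55  0.58  0.33  1.85 -0.26  0.76 -0.13]
```

>>> apply_moves --pt "0 0 3 0 0" --pt "0 0 3 0 0" --pt "0 0 2 0 0" --pt "0 0 2 0 0" --pt "0 0 0 0 0"

```text
clock: 9.65
position: [0.577, 0.1356, 0.0575]
orientation: [0.0, 0.724, 0.69, 0.001]
wrist_force: [-3.1, -0.5, 12.8]
opening: -0.002
grasp_force: 6.7
```

```bash
python3 look.py l2|cut -c1-1500
python3 - <<'E'
import cv2
cv2.imwrite("pics/l2c.png",cv2.resize(cv2.imread("pics/l2.png")[80:250,230:430],(600,510)))
E
```

```text
t 9.65 tcp case mm [-83.   27.7  57.5] ydeg -2.74 zax [ 0.001  0.001 -1.   ] F [-3.1 -0.5 12.8] op -0.002 gf 6.70161412563175 q [-0.54  0.59  0.32  1.85 -0.26  0.74 -0.13]
lidR [(-100, np.float64(4.0), np.float64(11.0)), (-88, np.float64(10.0), np.float64(53.0)), (-76, np.float64(49.0), np.float64(56.0)), (-64, np.float64(56.0), np.float64(65.0)), (-52, np.float64(64.0), np.float64(72.0)), (-40, np.float64(71.0), np.float64(82.0)), (-28, np.float64(79.0), np.float64(85.0)), (-16, np.float64(85.0), np.float64(91.0)), (-4, np.float64(91.0), np.float64(99.0)), (8, np.float64(98.0), np.float64(106.0)), (20, np.float64(107.0), np.float64(113.0)), (32, np.float64(105.0), np.float64(111.0)), (44, np.float64(105.0), np.float64(110.0)), (56, np.float64(105.0), np.float64(112.0)), (68, np.float64(105.0), np.float64(110.0)), (80, np.float64(106.0), np.float64(113.0)), (92, np.float64(106.0), np.float64(107.0))]
mid [(-100, np.float64(504.0), np.float64(517.0)), (-88, np.float64(497.0), np.float64(505.0)), (-76, np.float64(487.0), np.float64(494.0)), (-64, np.float64(466.0), np.float64(483.0)), 
[... 514 characters left out ...]
(92, np.float64(107.0), np.float64(108.0))]
lidL [(-100, np.float64(499.0), np.float64(505.0)), (-88, np.float64(490.0), np.float64(496.0)), (-76, np.float64(479.0), np.float64(486.0)), (-64, np.float64(465.0), np.float64(474.0)), (-52, np.float64(456.0), np.float64(463.0)), (-40, np.float64(444.0), np.float64(450.0)), (-28, None, np.float64(0.0)), (-16, None, np.float64(0.0)), (-4, None, np.float64(0.0)), (8, None, np.float64(0.0)), (20, None, np.float64(0.0)), (32, None, np.float64(0.0)), (44, None, np.float64(0.0)), (56, np.float64(105.0), np.float64(109.0)), (68, np.float64(105.0), np.float64(110.0)), (80, np.float64(106.0), np.float64(111.0)), (92, np.float64(105.0), np.float64(106.0))]
```

View pics/l2c.png

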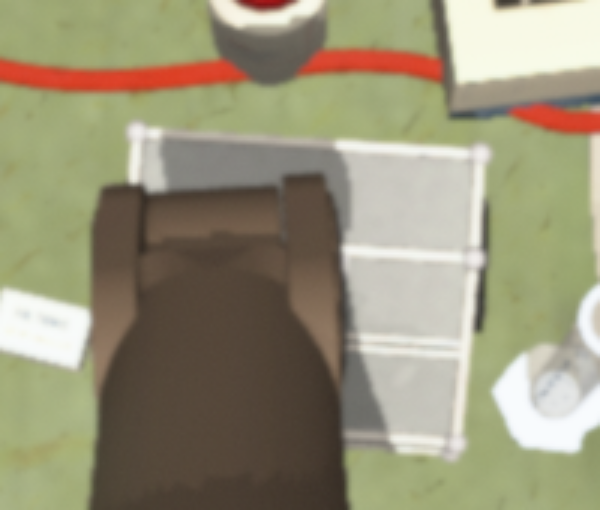

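>>> apply_moves --pt "0 0 1 0 0" --pt "0 0 1 0 0" --pt "0 0 0 0 0" --pt "0 0 0 0 0" --pt "0 0 -30 0 0" --pt "0 0 -30 0 0" --pt "0 0 -35 0 0" --pt "0 -41 0 0 0.6" --pt "0 -41 0 0 0.6" --pt "0 -41 0 0 0.6" --pt "0 -41 0 0 0.6" --pt "-40.6 0 0 0 0.6" --pt "-40.6 0 0 0 0.6" --pt "-40.6 0 0 0 0.6" --pt "-40.6 0 0 0 0.6" --pt "-40.6 0 0 0 0.6" --pt "-40.6 0 0 0 0.6" --pt "0 0 0 -7.5 0.6" --pt "0 0 0 -7.5 0.6" --pt "0 0 0 -7.5 0.6"

```text
clock: 11.7
position: [0.401, -0.1003, 0.1494]
orientation: [0.0, 0.573, 0.819, 0.0]
wrist_force: [-0.6, -0.3, 0.8]
opening: 0.6
grasp_force: 0.0
```

>>> apply_moves --pt "0 0 0 -7.5 0.6" --pt "0 0 0 -7.5 0.6" --pt "0 0 0 -7.5 0.6" --pt "0 0 0 -7.5 0.6" --pt "0 0 0 0 0.6" --pt "0 0 0 0 0.6"

```text
clock: 12.3
position: [0.401, -0.1, 0.1493]
orientation: [0.0, 0.346, 0.938, 0.0]
wrist_force: [-0.8, -0.1, 0.2]
opening: 0.603
grasp_force: 0.0
```

```bash
cat > look2.py <<'E'
from h import *
rep(); s,p,R=st(); print(p.round(4))
w=cam("wrist"); cv2.imwrite("pics/w1.png",w["frame"][:,:,::-1]); print(w["K"],w["tool_from_camera"].round(3)); np.savez("w1.npz",p=p,Rt=R,**w)
t=cam("top"); a=cam("side")
np.savez("top1.npz",**t);np.savez("side1.npz",**a)
f=lambda c,y,x,h,wd:cv2.resize(c["frame"][y:y+h,x:x+wd,::-1],(400,400),interpolation=cv2.INTER_CUBIC)
cv2.imwrite("pics/tw.png",np.hstack([f(t,95,260,150,150),cv2.resize(w["frame"][:,80:560,::-1],(400,400))]))
for c in(t,a):
    W=world(c).reshape(-1,3); W=W[~np.isnan(W[:,0])]; d=(W[:,:2]-O)@Rc; z=W[:,2]-.002
    X=d[:,0];Y=d[:,1]; hs=(z-(.045+(X+.085)*np.tan(np.pi/6)))*np.cos(np.pi/6); up=(X+.085+hs*.5)/np.cos(np.pi/6)
    for nm,m in(("leafL",(Y>.018)&(Y<.028)),("leafR",(Y<-.018)&(Y>-.028)),("bare",(Y>.05)&(Y<.09))):
        print(nm,[(u,(1000*np.median(hs[m&(abs(up*1000-u)<6)&(hs<.1)])).round(1)) for u in(-8,10,25,42,60,75)])
    q=(hs>.029)&(hs<.041)&(up>.02)&(up<.065)&(abs(Y)<.025)
    print("staple n",q.sum(),"Y",np.percentile(Y[q],[3,50,97]).round(4),"up",np.percentile(up[q],[3,50,97]).round(4),"xyz top",X[q].mean().round(4),z[q].mean().round(4))
E
python3 look2.py
```

```text
t 12.3 tcp case mm [-247.8 -216.   149.3] ydeg 49.55 zax [ 0.  0. -1.] F [-0.8 -0.1  0.2] op 0.603 gf 0.0 q [-0.19  0.19  0.35  2.19 -0.09  0.78  1.09]
[ 0.401  -0.1     0.1493]
[[371.64829954   0.         314.08638981]
 [  0.         371.64829954 239.41707751]
 [  0.           0.           1.        ]] [[-0.    -0.952 -0.306  0.078]
 [ 1.    -0.     0.001 -0.001]
 [-0.001 -0.306  0.952 -0.143]
 [ 0.     0.     0.     1.   ]]
leafL [(-8, np.float64(7.8)), (10, np.float64(5.9)), (25, np.float64(7.0)), (42, np.float64(5.5)), (60, np.float64(6.4)), (75, np.float64(6.4))]
leafR [(-8, np.float64(8.6)), (10, np.float64(5.7)), (25, np.float64(5.8)), (42, np.float64(6.7)), (60, np.float64(5.3)), (75, np.float64(7.0))]
bare [(-8, np.float64(0.3)), (10, np.float64(0.1)), (25, np.float64(-0.4)), (42, np.float64(-0.1)), (60, np.float64(1.3)), (75, np.float64(-0.5))]
staple n 234 Y [-0.0126 -0.0004  0.0118] up [0.0284 0.0432 0.0571] xyz top -0.065 0.0966
leafL [(-8, np.float64(9.4)), (10, np.float64(7.6)), (25, np.float64(nan)), (42, np.float64(7.6)), (60, np.float64(7.9)), (75, np.float64(7.3))]
leafR [(-8, np.float64(8.8)), (10, np.float64(6.3)), (25, np.float64(7.2)), (42, np.float64(6.9)), (60, np.float64(7.5)), (75, np.float64(6.7))]
bare [(-8, np.float64(3.7)), (10, np.float64(1.1)), (25, np.float64(1.1)), (42, np.float64(1.0)), (60, np.float64(3.1)), (75, np.float64(1.0))]
staple n 188 Y [-0.0109  0.0008  0.0134] up [0.0252 0.0408 0.0546] xyz top -0.0674 0.0958
  return _methods._mean(a, axis=axis, dtype=dtype,
  ret = ret.dtype.type(ret / rcount)
```

View pics/tw.png

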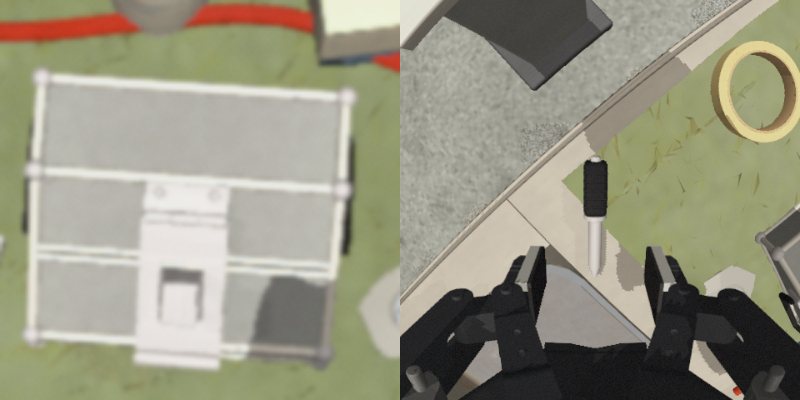

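The hasp lies flat over the staple (left half). The wrist view (right half) shows the pin's grip at about (595,188) and its nose at (596,275). I'll refine the pin pose from the wrist picture.

```bash
cat > pinw.py <<'E'
from h import *
def w2world(w,p,Rt,uv,zp):
    K=w["K"]; uv=np.atleast_2d(uv); d=(uv-[K[0,2],K[1,2]])/K[0,0]; th=np.linalg.norm(d,axis=1); 
    ray=np.c_[d/np.maximum(th,1e-9)[:,None]*np.sin(th)[:,None],np.cos(th)]
    T=w["tool_from_camera"]; o=Rt@T[:3,3]+p; r=ray@(Rt@T[:3,:3]).T
    return o+r*((zp-o[2])/r[:,2])[:,None]
if __name__=="__main__":
    w=dict(np.load("w1.npz")); g=w["frame"].astype(int).max(2)
    roi=np.zeros_like(g,bool); roi[180:275,290:345]=1
    m=(g<70)&roi; v,u=np.nonzero(m)
    print("px",u.min(),u.max(),v.min(),v.max(),m.sum())
    P=w2world(w,w["p"],w["Rt"],np.c_[u,v],.020)[:,:2]; mu=P.mean(0); a=np.linalg.svd(P-mu,full_matrices=False)[2][0]; a*=np.sign(a[0])
    t=(P-mu)@a; s=(P-mu)@[-a[1],a[0]]
    print("mean",mu,"deg",np.degrees(np.arctan2(a[1],a[0])),"len",np.percentile(t,[1,99]),"wid",np.percentile(s,[2,98]),"mid",mu+a*np.mean(np.percentile(t,[1,99])))
    nose=w2world(w,w["p"],w["Rt"],[[80+196*1.2,275*1.2]],.011); print("nose",nose)
    d=(mu-w["p"][:2]); print("in tool mm",(w["Rt"][:2,:2].T@d*1000).round(1))
E
python3 pinw.py
```

```text
px 300 328 192 259 1817
mean [ 0.39958313 -0.0994481 ] deg -40.90593101645113 len [-0.02499469  0.02643678] wid [-0.01013831  0.01010324] mid [ 0.40012809 -0.09992025]
nose [[ 0.47404569 -0.16189683  0.011     ]]
in tool mm [ 1.4 -0.5]
```

>>> apply_moves --pt "3 0 40 0 0.6" --pt "2 0 40 0 0.6" --pt "0 0 40 0 0.6" --pt "0 0 16 0 0.6" --pt "0 0 8 0 0.6" --pt "0 0 0 0 0.6" --pt "0 0 0 0 0.15" --pt "0 0 0 0 0.1" --pt "0 0 0 0 0.1" --pt "0 0 0 0 0.1" --pt "0 0 0 0 0.1" --pt "0 0 0 0 0.1" --grip_force 40

```text
clock: 13.65
position: [0.3981, -0.0968, 0.0065]
orientation: [0.001, 0.344, 0.939, 0.0]
wrist_force: [-1.3, -0.5, 6.3]
opening: 0.245
grasp_force: 39.0
```

```bash
python3 -c "
from h import *
rep(); print(st()[1])"
```

```text
t 13.65 tcp case mm [-250.8 -212.9    6.5] ydeg 49.76 zax [ 0.002 -0.    -1.   ] F [-1.3 -0.5  6.3] op 0.245 gf 39.04613435268402 q [-0.06  0.47  0.22  2.32 -0.28  0.37  1.26]
[ 0.39811933 -0.09679583  0.006453  ]
```

>>> apply_moves --pt "0 0 -30 0 0.1" --pt "0 0 -40 0 0.1" --pt "0 0 -40 0 0.1" --pt "0 0 -44 0 0.1" --pt "0 0 0 7.5 0.1" --pt "0 0 0 7.5 0.1" --pt "0 0 0 7.5 0.1" --pt "0 0 0 7.5 0.1" --pt "0 0 0 7.5 0.1" --pt "0 0 0 7.5 0.1" --pt "0 0 0 7.5 0.1" --pt "40 0 0 0 0.1" --pt "42 0 0 0 0.1" --pt "42 0 0 0 0.1" --pt "42 0 0 0 0.1" --pt "43 0 0 0 0.1" --pt "43 0 0 0 0.1" --pt "43 0 0 0 0.1" --pt "43 0 0 0 0.1" --pt "0 0 0 0 0.1"

```text
clock: 15.65
position: [0.4129, 0.2476, 0.1602]
orientation: [-0.001, 0.721, 0.693, 0.002]
wrist_force: [0.1, 0.1, -2.1]
opening: 0.245
grasp_force: 40.4
```

>>> apply_moves --pt "0 40 0 0 0.1" --pt "0 40 0 0 0.1" --pt "0 40 0 0 0.1" --pt "0 40 0 0 0.1" --pt "0 0 0 0 0.1" --pt "0 0 0 0 0.1"

```text
clock: 16.25
position: [0.5734, 0.2323, 0.1594]
orientation: [0.0, 0.724, 0.69, -0.0]
wrist_force: [-0.3, -0.2, -3.8]
opening: 0.245
grasp_force: 40.5
```

```bash
cat > hold.py <<'E'
from h import *
rep(); s,p,R=st()
w=cam("wrist"); np.savez("w2.npz",p=p,Rt=R,**w); t=cam("top"); a=cam("side"); np.savez("side2.npz",**a); np.savez("top2.npz",**t)
q=w2c(p)
def px(c,pt):
    k=c["K"]@(c["R"]@pt+c["t"]); return k[:2]/k[2]
u,v=px(a,p); print("tcp in side px",u,v)
x0=int(np.clip(u-75,0,490));y0=int(np.clip(v-75,0,330))
cv2.imwrite("pics/hold.png",np.hstack([cv2.resize(a["frame"][y0:y0+150,x0:x0+150,::-1],(400,400),interpolation=cv2.INTER_CUBIC),cv2.resize(w["frame"][160:400,200:440,::-1],(400,400),interpolation=cv2.INTER_CUBIC)])); print(x0,y0)
W=world(a).reshape(-1,3); W=W[~np.isnan(W[:,0])]; d=np.c_[(W[:,:2]-O)@Rc,W[:,2]-.0]
m=(abs(d[:,0]-q[0])<.02)&(d[:,1]<q[1]-.018)&(d[:,1]>q[1]-.115)&(abs(d[:,2]-q[2])<.03)
P=d[m]
for y in np.arange(-.11,-.02,.01):
    b=P[abs(P[:,1]-q[1]-y)<.005]
    if len(b)>3: print("dy %.0f n%d  dx med %.1f  dz med %.1f max %.1f"%(1000*y,len(b),1000*np.median(b[:,0]-q[0]),1000*np.median(b[:,2]-q[2]),1000*np.percentile(b[:,2]-q[2],95)))
print("nose dy",1000*(np.percentile(P[:,1],1)-q[1]))
E
python3 hold.py
```

```text
t 16.25 tcp case mm [-91.3 124.1 159.4] ydeg -2.81 zax [-0. -0. -1.] F [-0.3 -0.2 -3.8] op 0.245 gf 40.469080209732056 q [-0.71  0.5   0.35  1.7  -0.2   0.98 -0.34]
tcp in side px 307.8183142196719 179.474459861857
232 104
dy -100 n8  dx med -2.8  dz med 6.8 max 7.9
dy -90 n33  dx med -3.5  dz med 9.8 max 13.2
dy -80 n28  dx med -3.5  dz med 11.1 max 14.8
dy -70 n30  dx med -3.7  dz med 10.2 max 12.8
dy -60 n28  dx med -2.9  dz med 10.9 max 13.4
dy -50 n29  dx med -3.3  dz med 11.4 max 13.5
dy -40 n29  dx med -2.8  dz med 11.8 max 13.5
dy -30 n76  dx med -3.6  dz med 12.9 max 18.4
nose dy -97.51923116654429
```

View pics/hold.png

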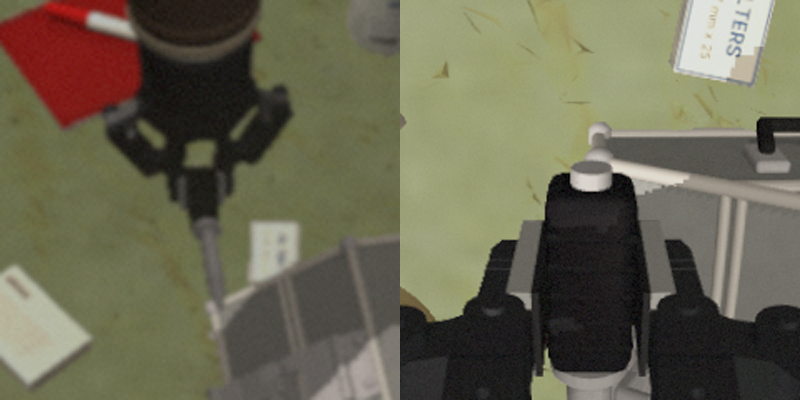

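Run:
```python
from h import *
w=dict(np.load("w2.npz")); q=w2c(w["p"])
for n in("top2","side2"):
    a=dict(np.load(n+".npz")); W=world(a).reshape(-1,3); W=W[~np.isnan(W[:,0])]; d=np.c_[(W[:,:2]-O)@Rc,W[:,2]]
    m=(abs(d[:,0]-q[0])<.02)&(d[:,1]<q[1]-.04)&(d[:,1]>q[1]-.085)&(abs(d[:,2]-q[2]-.01)<.015)
    P=d[m]; x=1000*(P[:,0]-q[0]); print(n,m.sum(),"dx",np.percentile(x,[3,10,50,90,97]).round(1),"z",(1000*np.percentile(P[:,2]-q[2],[50,90])).round(1))
    b=np.polyfit(P[:,1],P[:,0],1); print("  yaw slope",b[0])
    # staple edges
    s=(abs(d[:,1])<.011)&(abs(d[:,0]+.066)<.025)&(d[:,2]>.083)
    X=d[s,0];z=d[s,2]-.002;hs=(z-(.045+(X+.085)*np.tan(np.pi/6)))*.866; k=abs(hs-.035)<.006
    print("  staple X mid of edges",1000*np.mean(np.percentile(X[k],[3,97])),"expected -66.1", k.sum())
```

```text
top2 200 dx [-6.3 -5.7 -1.2  4.3  5.3] z [10.6 13.1]
  yaw slope 0.0026937523628654592
  staple X mid of edges -65.12522140971333 expected -66.1 195
side2 131 dx [-9.  -8.1 -3.4  1.9  3.2] z [10.9 13.2]
  yaw slope 0.010866252443357502
  staple X mid of edges -67.01894009484599 expected -66.1 162
```

>>> apply_moves --pt "0 17 0 0 0.1" --pt "0 17 0 0 0.1" --pt "0 0 30 0 0.1" --pt "0 0 30 0 0.1" --pt "0 0 20 0 0.1" --pt "0 0 0 0 0.1" --pt "0 0 0 0 0.1"

```text
clock: 17.1
position: [0.6066, 0.2321, 0.08]
orientation: [-0.0, 0.723, 0.69, 0.0]
wrist_force: [0.6, 0.5, -1.3]
opening: 0.246
grasp_force: 40.5
```

```bash
sed -i 's/w2.npz/w3.npz/;s/top2/top3/;s/side2/side3/;s#pics/hold#pics/hold2#' hold.py; python3 hold.py
```

```text
t 17.1 tcp case mm [-58.  125.4  80. ] ydeg -2.68 zax [-0.  0. -1.] F [ 0.6  0.5 -1.3] op 0.246 gf 40.47822117805481 q [-0.65  0.63  0.32  1.68 -0.25  0.86 -0.28]
tcp in side px 324.3708959693891 201.1074801144276
249 126
dy -110 n41  dx med 2.7  dz med 14.6 max 24.4
dy -100 n28  dx med 13.2  dz med 1.4 max 10.6
dy -90 n53  dx med 0.9  dz med 4.6 max 12.9
dy -80 n96  dx med -2.0  dz med -11.8 max 13.0
dy -70 n88  dx med -1.6  dz med -8.2 max 12.6
dy -60 n89  dx med -4.1  dz med -7.9 max 14.3
dy -50 n79  dx med -2.6  dz med -8.0 max 13.4
dy -40 n79  dx med -2.9  dz med -9.4 max 15.0
dy -30 n126  dx med -2.6  dz med 4.7 max 17.9
nose dy -113.65925020951484
```

View pics/hold2.png

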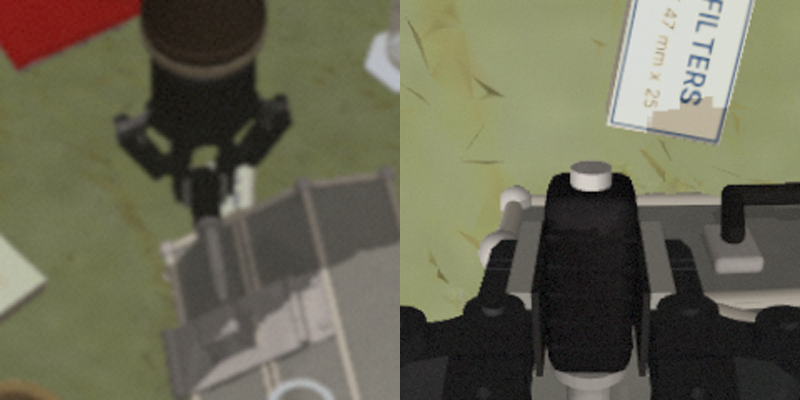

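The pin's shank lines up with the staple, so I'll insert it gently and watch the force.

>>> apply_moves --pt "0 1 1 0 0.1" --pt "-6 0 0 0 0.1" --pt "-6 0 0 0 0.1" --pt "-6 0 0 0 0.1" --pt "-6 0 0 0 0.1" --pt "-6 0 0 0 0.1" --pt "0 0 0 0 0.1"

```text
clock: 17.95
position: [0.6068, 0.2, 0.0784]
orientation: [0.0, 0.724, 0.69, -0.0]
wrist_force: [0.2, -0.3, -2.1]
opening: 0.247
grasp_force: 40.5
```

```bash
python3 -c "
from h import *
rep()"
```

```text
t 17.95 tcp case mm [-56.4  93.4  78.4] ydeg -2.82 zax [-0.    -0.001 -1.   ] F [ 0.2 -0.3 -2.1] op 0.247 gf 40.48730134963989 q [-0.61  0.62  0.32  1.71 -0.24  0.84 -0.24]
```

>>> apply_moves --pt "-6 0 0 0 0.1" --pt "-6 0 0 0 0.1" --pt "-6 0 0 0 0.1" --pt "0 0 0 0 0.1"

```text
clock: 18.35
position: [0.6059, 0.1821, 0.0784]
orientation: [0.0, 0.724, 0.69, -0.0]
wrist_force: [0.6, -0.3, -2.2]
opening: 0.248
grasp_force: 40.5
```

```bash
python3 -c "
from h import *
rep()"
```

```text
t 18.35 tcp case mm [-56.4  75.4  78.4] ydeg -2.81 zax [-0.    -0.001 -1.   ] F [ 0.6 -0.3 -2.2] op 0.248 gf 40.48732280731201 q [-0.59  0.61  0.31  1.73 -0.24  0.84 -0.21]
```

Passing through freely. I'll go on to about 3 mm short of contact.

>>> apply_moves --pt "-6 0 0 0 0.1" --pt "-6 0 0 0 0.1" --pt "-6 0 0 0 0.1" --pt "-5 0 0 0 0.1" --pt "-2 0 0 0 0.1" --pt "0 0 0 0 0.1"

```text
clock: 18.95
position: [0.6046, 0.1664, 0.079]
orientation: [-0.003, 0.722, 0.692, 0.004]
wrist_force: [0.6, 19.1, -2.6]
opening: 0.246
grasp_force: 40.4
```

```bash
python3 -c "
from h import *
rep()"
```

```text
t 18.95 tcp case mm [-57.   59.7  79. ] ydeg -2.4 zax [ 0.001  0.009 -1.   ] F [ 0.6 19.1 -2.6] op 0.246 gf 40.412471294403076 q [-0.55  0.6   0.31  1.75 -0.25  0.82 -0.17]
```

Contact at shoulder y ≈ 26 mm: the grip's lower edge is meeting the leaf's side. I'll back off, rise within the loop's play, and try again.

>>> apply_moves --pt "5 0 0 0 0.1" --pt "5 0 0 0 0.1" --pt "0 0 0 0 0.1" --pt "0 -1 -1.5 0 0.1" --pt "0 0 -1 0 0.1" --pt "0 0 0 0 0.1" --pt "0 0 0 0 0.1"

```text
clock: 19.65
position: [0.6039, 0.1682, 0.0807]
orientation: [0.0, 0.724, 0.69, -0.0]
wrist_force: [-0.6, -0.9, -2.0]
opening: 0.25
grasp_force: 40.5
```

```bash
python3 -c "
from h import *
rep()"
```

```text
t 19.65 tcp case mm [-57.7  61.4  80.7] ydeg -2.76 zax [-0. -0. -1.] F [-0.6 -0.9 -2. ] op 0.25 gf 40.475319027900696 q [-0.57  0.6   0.32  1.74 -0.24  0.83 -0.19]
```

>>> apply_moves --pt "0 -0.5 -1 0 0.1" --pt "0 0 0 0 0.1" --pt "0 0 0 0 0.1"

```text
clock: 19.95
position: [0.6034, 0.1687, 0.0818]
orientation: [-0.0, 0.724, 0.69, -0.0]
wrist_force: [-1.4, -0.9, -1.7]
opening: 0.249
grasp_force: 40.5
```

>>> apply_moves --pt "0 -0.5 -1 0 0.1" --pt "0 0 0 0 0.1" --pt "0 0 0 0 0.1"

```text
clock: 20.25
position: [0.6029, 0.1688, 0.0828]
orientation: [-0.0, 0.724, 0.69, -0.0]
wrist_force: [-1.2, -0.9, -3.0]
opening: 0.248
grasp_force: 40.4
```

>>> apply_moves --pt "-4 0 0 0 0.1" --pt "-4 0 0 0 0.1" --pt "-3 0 0 0 0.1" --pt "0 0 0 0 0.1"

```text
clock: 20.65
position: [0.6023, 0.1569, 0.0827]
orientation: [-0.0, 0.724, 0.69, -0.0]
wrist_force: [-1.5, 0.0, -4.2]
opening: 0.241
grasp_force: 40.4
```

```bash
python3 -c "
from h import *
rep()"
```

```text
t 20.65 tcp case mm [-58.8  50.1  82.7] ydeg -2.77 zax [-0.001 -0.    -1.   ] F [-1.5  0.  -4.2] op 0.241 gf 40.36202788352966 q [-0.55  0.59  0.32  1.75 -0.24  0.83 -0.18]
```

Clear of the leaf. Now gently home until the shoulder touches.

>>> apply_moves --pt "-2 0 0 0 0.1" --pt "-1 0 0 0 0.1" --pt "-1 0 0 0 0.1" --pt "0 0 0 0 0.1"

```text
clock: 21.05
position: [0.6022, 0.1549, 0.0828]
orientation: [-0.0, 0.723, 0.69, 0.0]
wrist_force: [-2.8, 3.9, -4.0]
opening: 0.248
grasp_force: 40.3
```

```bash
sed -i 's/w3.npz/w4.npz/;s/top3/top4/;s/side3/side4/;s#pics/hold2#pics/hold3#' hold.py; python3 hold.py|head -3
```

```text
t 21.05 tcp case mm [-58.8  48.   82.8] ydeg -2.67 zax [-0.     0.001 -1.   ] F [-2.8  3.9 -4. ] op 0.248 gf 40.295830965042114 q [-0.55  0.59  0.31  1.76 -0.24  0.83 -0.17]
tcp in side px 330.19554589135754 230.86728924026292
255 155
```

View pics/hold3.png

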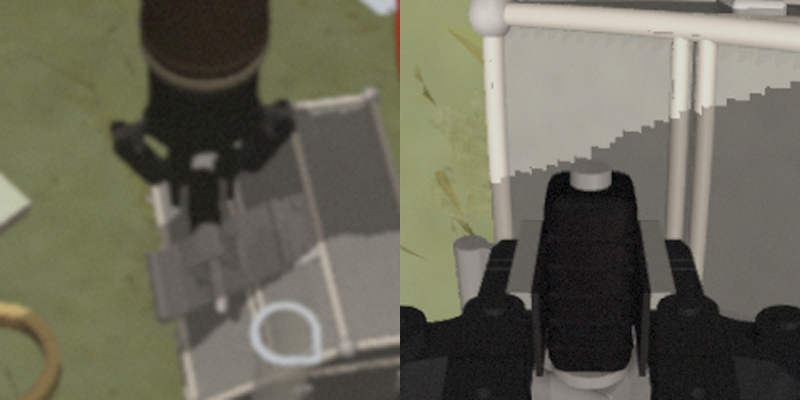

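>>> apply_moves --pt "-0.5 0 1 0 0.1" --pt "0 0 0 0 0.3" --pt "0 0 0 0 0.36" --pt "0 0 0 0 0.36" --pt "0 0 0 0 0.36" --pt "0 0 -5 0 0.36" --pt "0 0 -10 0 0.36" --pt "0 0 -20 0 0.4" --pt "0 0 -40 0 0.4" --pt "0 0 -40 0 0.4" --pt "30 -40 0 0 0.4" --pt "30 -40 0 0 0.4" --pt "30 -40 0 0 0.4" --pt "0 -40 0 0 0.4" --pt "0 0 0 0 0.4"

```text
clock: 22.7
position: [0.4418, 0.2524, 0.1974]
orientation: [-0.001, 0.722, 0.692, -0.001]
wrist_force: [-0.2, -0.0, 0.0]
opening: 0.396
grasp_force: 0.0
```

```bash
cat > fin.py <<'E'
from h import *
rep()
t=cam("top"); a=cam("side")
cv2.imwrite("pics/fin.png",np.hstack([cv2.resize(t["frame"][120:250,260:390,::-1],(400,400),interpolation=cv2.INTER_CUBIC),cv2.resize(a["frame"][170:310,280:420,::-1],(400,400),interpolation=cv2.INTER_CUBIC)]))
for c in(t,a):
    W=world(c); d=np.concatenate([(W[...,:2]-O)@Rc,W[...,2:]-.002],-1); X,Y,z=d[...,0],d[...,1],d[...,2]
    hs=(z-(.045+(X+.085)*np.tan(np.pi/6)))*.866
    g=c["frame"].max(2); 
    m=(hs>.012)&(hs<.05)&(abs(X+.06)<.03)&(abs(Y)<.12)
    for y in np.arange(-.06,.1,.01):
        b=m&(abs(Y-y)<.005)
        if b.sum()>3: print("y %.0f n%d X %.1f z %.1f bright %.0f"%(1000*y,b.sum(),1000*np.nanmedian(X[b]),1000*np.nanmedian(z[b]),np.median(g[b])))
    print("ext",(1000*np.percentile(Y[m],[1,99])).round(1),"lid top z",np.nanmedian(z[(abs(X-.05)<.02)&(abs(Y)<.08)]))
E
python3 fin.py
```

```text
t 22.7 tcp case mm [-223.6  138.   197.4] ydeg -2.4 zax [-0.003  0.001 -1.   ] F [-0.2 -0.   0. ] op 0.396 gf 0.0 q [-0.89  0.28  0.33  1.92 -0.11  0.96 -0.54]
y -50 n6 X -52.9 z 98.2 bright 196
y -40 n30 X -54.4 z 94.9 bright 152
y -30 n39 X -55.7 z 94.8 bright 146
y -20 n40 X -57.6 z 92.7 bright 140
y -10 n94 X -61.3 z 95.9 bright 142
y 0 n107 X -62.9 z 95.2 bright 147
y 10 n90 X -63.0 z 94.4 bright 140
y 20 n70 X -65.5 z 86.8 bright 104
y 30 n72 X -66.2 z 86.6 bright 30
y 40 n73 X -69.0 z 84.0 bright 31
y 50 n72 X -69.8 z 83.0 bright 33
y 60 n68 X -71.7 z 80.0 bright 34
y 70 n44 X -71.0 z 77.6 bright 61
ext [-44.   71.8] lid top z 0.10488845237422997
y -40 n24 X -56.8 z 94.7 bright 110
y -30 n30 X -58.3 z 94.6 bright 98
y -20 n28 X -59.8 z 93.2 bright 95
y -10 n116 X -64.3 z 92.0 bright 88
y 0 n85 X -65.4 z 93.9 bright 96
y 10 n74 X -65.7 z 94.6 bright 95
y 20 n30 X -68.8 z 87.1 bright 76
y 30 n49 X -68.9 z 86.7 bright 36
y 40 n46 X -71.1 z 85.3 bright 35
y 50 n41 X -72.6 z 83.7 bright 35
y 60 n45 X -74.2 z 79.8 bright 35
y 70 n26 X -73.0 z 79.2 bright 52
ext [-42.7  69.4] lid top z 0.10482566669664392
```

View pics/fin.png

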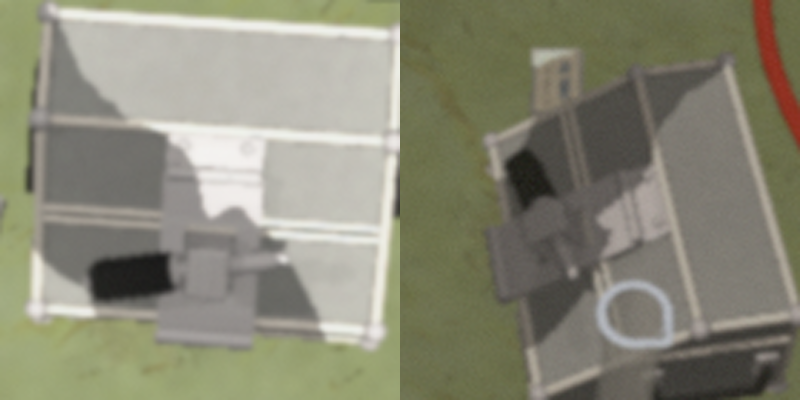

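The pin is through the loop: in the top view the collar edge at px 187 sits against the staple (about 14 mm from its middle) and the nose at px 288 is about 48 mm beyond. It droops about 0.24 rad, within the limit. The hasp is flat and the lid shut, so I'm handing in.

```bash
python3 -c "
from cell import robot
print(robot.job_done())"
```

```text
the job is handed in; nothing more can be done
None
```

The job is handed in at about 23 s of the 62 s allowed, but no verdict came back: by my last measurements the lid is shut, the hasp lies flat over the staple, the pin is through the loop with its shoulder at the staple and its grip drooping about 0.24 rad (limit 0.4), the gripper is clear, and I never touched the bystanders.

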